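# Put the gearshift tower in fourth for the measuring run

## Task

The gearshift tower on the fixture plate is to be measured in fourth gear. With the fingertips, push its black-knobbed lever out of the left-hand lane, through the gate and fully home into fourth: the middle of the three lanes, at the end nearest the robot. Do not force the lever or lift the tower off its dowels, and leave the other things where they stand and the emergency stop unpressed.

Things in the scene. Friction and masses are not known exactly. Their poses are not given: they have to be found in the camera images.
- fixture: Aluminium grid plate 340 mm (x) by 360 mm (y), 20 mm thick, fixed on the dark granite; origin at the centre of its underside, z up. Its x axis points away from the robot (within 0.5 rad), its y axis to the robot's left. The gearshift tower stands at its centre with the same axes: grey casting, flange 132 by 140 mm.
- gate (a point): Centre of the top of the dark gate plate on the tower, 145 mm above the fixture's origin; plate 112 (x) by 116 (y) by 6 mm. Three lanes run along x, at y = +26 mm (left: first far, second near), 0 (middle: third far, fourth near) and -26 mm (right: fifth far, reverse near, red dot). Lanes and the neutral channel that joins them along y through this point are 16 mm wide; lanes end 34 mm from the centre.
- slot_fourth (a point): Point in the top of the gate plate where the lever's rod stands in fourth: 26 mm from point gate along the fixture's -x axis (towards the robot). The lands between the lanes are 10 mm wide with rounded noses.
- pivot (a point): Centre of the lever's ball joint, inside the tower on its axis, 62 mm above the fixture's origin. Knob centre in the fixture's axes from here, mm: x = 180 sin(lever), y = -180 sin(cross) cos(lever), z = 180 cos(cross) cos(lever).
- knob (a point): Centre of the black ball knob, 44 mm in diameter, at the top of a steel rod 10 mm thick; 180 mm from the pivot, so 242 mm above the fixture's origin when upright. Pushing with more than 60 N would bend the linkage.
- cross (a joint): Sideways tilt of the lever, rad: 0 middle lane, -0.31 left lane, +0.31 right lane, positive to the fixture's -y (right); the gate stops it at about 0.33 either way. It stays where it is left; about 3.5 N at the knob moves it.
- lever (a joint): Fore-and-aft tilt of the lever, rad: 0 neutral, positive to the fixture's +x (away from the robot); fully home at +0.31 (odd gears) and -0.31 (second, fourth, reverse). It starts anywhere along the left lane, changes lanes only within about 0.03 rad of 0 and enters a lane within about 0.03 rad of its cross value. It stays where it is left; about 4.5 N at the knob moves it.
- tower (a joint): Height, m, of the gearshift tower (2.4 kg) off its seat: 0 seated. It is not clamped: it sits by its weight on two dowels in the plate and can only be lifted straight up.
- ball_artefact: Loose calibration sphere on the plate, beyond the tower to the left: white ball 25 mm on a steel stem, 97 mm tall, foot 48 mm across; origin at the centre of its foot. Leave alone.
- ring_gauge: Loose steel ring gauge on the plate, beyond the tower to the right: 60 mm outside, 32 mm bore, 22 mm high; origin at the centre of its underside. Leave alone.
- setup_block: Loose dark steel block with holes on the plate, near left corner: 76 by 50 by 25 mm high; origin at the centre of its underside. Leave alone.
- pendant: Light grey joystick pendant fixed on the granite to the left, 170 mm (x) by 300 mm (y) by 50 mm, sticks up to 117 mm; origin at the centre of its underside.
- estop (a joint): Travel, m, of the red emergency-stop button in its yellow collar on the pendant: 0 out, 0.006 pressed.

How it is judged:
At the end, for the whole second after the job is handed in: The lever rests fully home in fourth (lever below -0.265 rad, cross within 0.06 rad of 0), the tower is seated within 3 mm, the emergency stop is out (under 3 mm), and the calibration sphere, ring gauge and block are within 10 mm of where they stood (value of joint lever below -0.265 rad and value of joint cross between -0.06 and 0.06 rad and velocity of joint lever between -0.05 and 0.05 rad/s and value of joint each of tower, estop below 0.003 m and distance of each of ball_artefact, ring_gauge, setup_block from where it was at the start of the episode below 0.01 m); the robot touches nothing.
It fails at once if the gearshift tower is lifted off its seat by more than 5 mm (value of joint tower above 0.005 m).
It fails at once if the lever or the tower is forced: more than 60 N from the gripper or arm (contact force between any of the fingers, the arm and fixture above 60 N).
It fails at once if the calibration sphere, ring gauge or block is lifted or shoved by more than 15 mm (distance of any of ball_artefact, ring_gauge, setup_block from where it was at the start of the episode above 0.015 m).
It fails at once if the emergency stop is pressed (value of joint estop above 0.004 m).
It also fails if it takes over 54 s, if anything falls off the work surface, if the arm or the gripper's body presses on something with over 40 N, if the wrist force passes 120 N, or if a joint passes its speed limit or range.

## Robot

A 6-joint arm with a two-finger parallel gripper is mounted at the origin on the work surface. World frame = base frame: x ahead of the robot, y to its left, z up, the work surface at z = 0. Lengths are in m, angles in rad, forces in N, time in s.
With the tool pointing down it reaches from about 0.375 to 0.9 m from the base axis. Payload 3.1 kg.
Tool frame: the origin (TCP) lies on the centre line of the jaws, within the pads' length; the fingertips stand 14 mm ahead of it and the grasp point (between the pads) lies 5 mm behind it; y points along the fingers, z is the direction in which the jaws open and shut, and the axes are right-handed (so a half turn about y gives the same grasp; the last joint's range is limited). The gripper opens to 87 mm and grips with 3 to 60 N. Pads are 19 mm wide; open, the fingers measure 117 mm over their backs; the gripper's body (75 mm by 190 mm) begins 51 mm behind the grasp point.
Start: joints at [1.113, 0.527, 1.433, -0, 1.181, -0.178], TCP at [0.173, 0.601, 0.237] pointing down, gripper open.
Joint ranges: [-3.08, 3.08], [-0.75, 2.2], [0.22, 2.44], [-1.43, 4.57], [0, 2.65], [-2.85, 2.85]. Speed limits (rad/s): [2.79, 2.79, 3.14, 3.14, 3.14, 3.14].

## Interface

Orientations are given as a unit quaternion [x, y, z, w].
In Python, from rig import robot, vision gives the robot as it stands.
- The arm moves only by the shell command python3 -m crank 'ROWS' [FORCE]. ROWS is JSON, a list of rows, each a list of 7 numbers: the shift along the tool's x, y, z as a fraction of full scale, then the turn, a rotation vector about the tool's x, y, z as a fraction of full scale, then the gripper command: -1 is shut, 1 is fully open, values between are in proportion. In form: [[x, y, z, wx, wy, wz, grip], ...]. A call has 1 to 10 rows; each row is the pose to reach, as a shift and turn from the pose commanded when the call began, along the tool's axes at that moment, turning the shorter way round; what a row does not reach only later rows make up. Full scale, the value 1, is 50 cm for a shift and pi rad for a turn. A row lasts 1/8 s, in which the tool goes at most 62.5 mm and 10.7 degrees, less where a joint would pass 70% of its speed; a pose out of reach is approached as far as the arm can. A call with a number of a shift or a turn outside -1 to 1 is refused whole. A call with a gripper value outside its range is refused whole. The fingers move at their own pace and stop on an object; FORCE is the grip in N (left out, the last holds). Time passes only in rows, so rows that repeat a pose let the fingers close. It gives the time, the measured TCP pose, the force and the opening at its end, in the units of the state.
- robot.get_obs(): the state, without advancing time (a new reading comes with each control period).
- vision.camera(name): name is "scene" or "top" or "wrist"; returns the picture (420x560x3 uint8, blue, green, red); there is no depth.
- vision.camera_info(name): a dict with "vfov" (degrees; the focal length in pixels is half the picture's height over the tangent of half this angle, whatever the lens; pixels are square), "cx", "cy" (the principal point, pixels), "k1" (the pictures are not rectified: a ray, as slopes to the right and down, at radius r is drawn at 1 + k1 r^2 times it, then the intrinsics apply), "world_from_camera" (4x4, takes a point from camera to world coordinates); the wrist camera has in their place "tool_from_camera" (4x4, takes a point from camera to tool coordinates, whose origin is the TCP and whose axes are the tool frame's). Camera axes: x right, y up, looking along -z (the intrinsics and any distortion apply to the point x, -y, -z); pixel columns grow to the right and rows downward; lengths in m; the calibration is good to about 2 mm. A picture is of the moment at which its call begins: read the wrist's pose just before it. camera_info takes no time and is no camera call.
- robot.hand_in(): hands the job in, once; it reports no verdict.
The state is a dict: "time": time; "q": joint angles; "joint_velocities": joint speeds; "joint_torque": joint torques, N m; "position": TCP position; "tool_rot": TCP orientation; "ft_force": force on the tool from outside, world axes, zero at the start; "moment": the same for the moment, N m; "grip_width": finger opening in m.
Only numpy, scipy, OpenCV 4.12 (cv2) and the standard library are available. Lean on these libraries where they do the work, as an engineer would, in place of code of your own. Each camera call takes 0.05 s, during which the arm holds its last target.

## Working session

There is one attempt and no reset: what is moved stays moved. The work goes in short steps, Python scripts to look and compute and a shell command to move; the robot and the scene stay as the last step left them, time stands still between calls to the robot, and variables do not carry over. Pictures are saved under pics/ and viewed, and the job is handed in when it is done.

```bash
mkdir -p pics; cat > h.py <<'E'
import numpy as np, cv2
from rig import robot, vision
from scipy.spatial.transform import Rotation as R
def cam(name):
    i=vision.camera_info(name)
    f=210/np.tan(np.radians(i['vfov'])/2)
    K=np.array([[f,0,i['cx']],[0,f,i['cy']],[0,0,1]])
    return K,np.array([i['k1'],0,0,0,0.]),i
def ray(name,px,obs=None):
    K,d,i=cam(name)
    u=cv2.undistortPoints(np.array([[px]],float),K,d)[0,0]
    if name=='wrist':
        T=np.eye(4);T[:3,:3]=R.from_quat(obs['tool_rot']).as_matrix();T[:3,3]=obs['position'];T=T@np.array(i['tool_from_camera'])
    else: T=np.array(i['world_from_camera'])
    v=T[:3,:3]@np.array([u[0],-u[1],-1]);return T[:3,3],v/np.linalg.norm(v)
def onz(name,px,z,obs=None):
    o,v=ray(name,px,obs);return o+v*(z-o[2])/v[2]
def tri(*rs):
    A=0;b=0
    for o,v in rs:
        P=np.eye(3)-np.outer(v,v);A=A+P;b=b+P@o
    return np.linalg.solve(A,b)
def proj(name,p):
    K,d,i=cam(name);T=np.linalg.inv(np.array(i['world_from_camera']));q=T[:3,:3]@p+T[:3,3]
    return cv2.projectPoints(np.array([[q[0],-q[1],-q[2]]]),np.zeros(3),np.zeros(3),K,d)[0][0,0]
E
python3 - <<'E'
from h import *
print(robot.get_obs())
for n in ['scene','top','wrist']:
    cv2.imwrite(f'pics/{n}0.png',vision.camera(n)); print(vision.camera_info(n))
E
```

```text
{'time': 0.0, 'q': array([ 1.11247170e+00,  5.28499272e-01,  1.43390438e+00,  4.85659736e-06,
        1.18138806e+00, -1.78511374e-01]), 'joint_velocities': array([-1.99810032e-04, -2.19337521e-03, -2.00478092e-03,  2.22755433e-04,
        9.99574384e-05,  2.41125212e-04]), 'joint_torque': array([-6.87588963e-04, -4.40051007e+01, -1.76589417e+01,  6.33712811e-02,
        5.82104770e-02, -1.60516965e-04]), 'position': array([0.17227097, 0.60005719, 0.2355506 ]), 'tool_rot': array([ 0.70093505, -0.098852  ,  0.09836218, -0.69945924]), 'ft_force': array([ 0.64512501, -0.3358765 , -0.40082002]), 'moment': array([-0.01752307,  0.05099867,  0.00864229]), 'grip_width': 0.08696612392189035}
{'vfov': 51.22533497265704, 'cx': 277.25273047602445, 'cy': 207.30253927179535, 'k1': -0.04362904411717407, 'world_from_camera': array([[ 1.94428987e-02, -7.10214033e-01,  7.03717274e-01,
         1.41986716e+00],
       [ 9.99659153e-01,  2.60744411e-02, -1.30427047e-03,
         2.05031569e-01],
       [-1.74227234e-02,  7.03502773e-01,  7.10478921e-01,
         1.01151618e+00],
       [ 0.00000000e+00,
[... 206 characters left out ...]
4909,  0.97617871, -0.21686302,  0.31032997],
       [-0.99996913, -0.0074611 , -0.00246459,  0.17747258],
       [-0.00402391,  0.21683969,  0.97619893,  1.3443131 ],
       [ 0.        ,  0.        ,  0.        ,  1.        ]])}
{'vfov': 69.67961040863162, 'cx': 280.16482168884437, 'cy': 216.97945839082828, 'k1': -0.01987882001578241, 'tool_from_camera': array([[-1.78238452e-03, -9.53346332e-01, -3.01873474e-01,
        -8.36000502e-02],
       [-7.03772983e-04,  3.01875075e-01, -9.53347232e-01,
        -1.48626391e-01],
       [ 9.99998164e-01, -1.48678096e-03, -1.20899685e-03,
         5.55662665e-04],
       [ 0.00000000e+00,  0.00000000e+00,  0.00000000e+00,
         1.00000000e+00]])}
```

View pics/scene0.png

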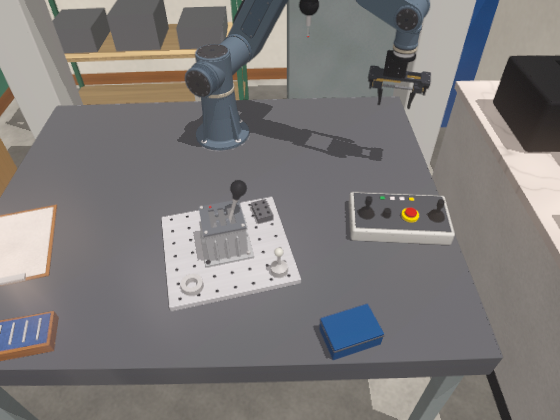

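View pics/top0.png

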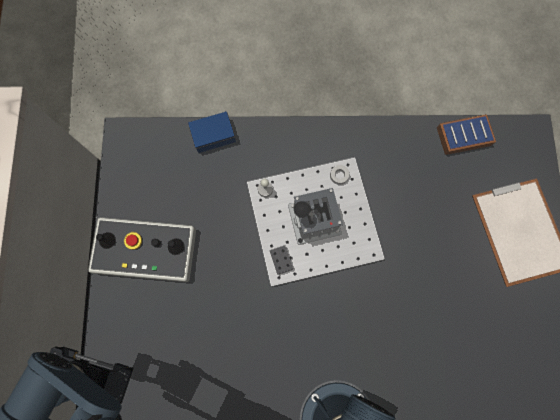

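View pics/wrist0.png

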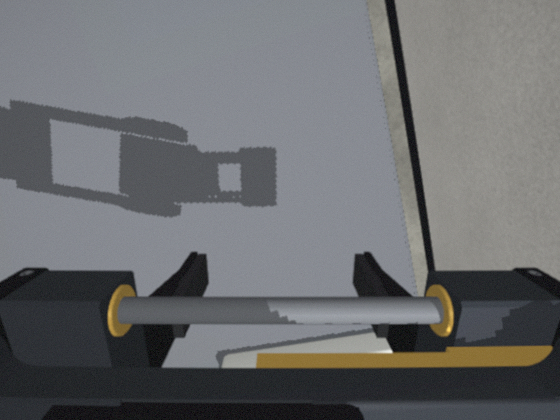

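Scene view: knob at (238,188), estop (411,215). Top view: plate corners about (248,182), (355,158), (384,259), (271,286); knob (303,209). Now I'll measure them.

```bash
python3 - <<'E'
from h import *
t=cv2.imread('pics/top0.png');s=cv2.imread('pics/scene0.png')
m=(t.min(2)>120).astype(np.uint8);m[:, :235]=0;m[:,400:]=0;m[:145]=0;m[300:]=0
m=cv2.morphologyEx(m,cv2.MORPH_CLOSE,np.ones((5,5)))
c=max(cv2.findContours(m,0,2)[0],key=cv2.contourArea)
r=cv2.approxPolyDP(cv2.convexHull(c),6,True)[:,0];print(r)
h=cv2.convexHull(c)[:,0]
P=np.array([onz('top',p,0.02)[:2] for p in h])
rect=cv2.minAreaRect((P*1000).astype(np.float32));print(rect)
print([onz('top',p,0.02).round(4) for p in r])
# knob
def blob(img,c,w,th):
    x,y=c;sub=img[y-w:y+w,x-w:x+w];mm=(sub.max(2)<th).astype(np.uint8)
    mm=cv2.morphologyEx(mm,cv2.MORPH_OPEN,np.ones((5,5)))
    cs=max(cv2.findContours(mm,0,2)[0],key=cv2.contourArea);e=cv2.minEnclosingCircle(cs)
    return (e[0][0]+x-w,e[0][1]+y-w),e[1],cv2.contourArea(cs)
kt=blob(t,(303,209),18,45);ks=blob(s,(238,188),18,45);print(kt,ks)
k=tri(ray('top',kt[0]),ray('scene',ks[0]));print('knob',k,proj('top',k),proj('scene',k))
a=np.hstack([cv2.resize(t[150:290,230:400],None,fx=4,fy=4),])
cv2.imwrite('pics/tz.png',a);cv2.imwrite('pics/sz.png',cv2.resize(s[165:315,150:310],None,fx=4,fy=4))
E
```

```text
[[354 157]
 [384 258]
 [271 285]
 [247 181]]
((588.4902954101562, 54.210296630859375), (341.05902099609375, 359.7458801269531), 12.875664710998535)
[array([ 0.7926, -0.0813,  0.02  ]), array([ 0.4645, -0.1579,  0.02  ]), array([0.3849, 0.1897, 0.02  ]), array([0.7144, 0.2647, 0.02  ])]Traceback (most recent call last):
  File "<stdin>", line 17, in <module>
  File "<stdin>", line 15, in blob
ValueError: max() iterable argument is empty
```

```bash
python3 - <<'E'
from h import *
t=cv2.imread('pics/top0.png');s=cv2.imread('pics/scene0.png')
cv2.imwrite('pics/tz.png',cv2.resize(t[150:290,230:400],None,fx=4,fy=4));cv2.imwrite('pics/sz.png',cv2.resize(s[165:315,150:310],None,fx=4,fy=4))
print(t[209,290:318].max(1),s[188,226:252].max(1))
E
```

```text
[168 172 173 132  57  50  53  55  58  58  60  61  62  56  57  55  54  53
  52  53  45  51  65  67  53  56  58  51] [116 116 116 109  76  54  57  58  59  61  62  65  66  65  64  62  60  60
  59  58  71 106 117 117 117 117]
```

View pics/tz.png

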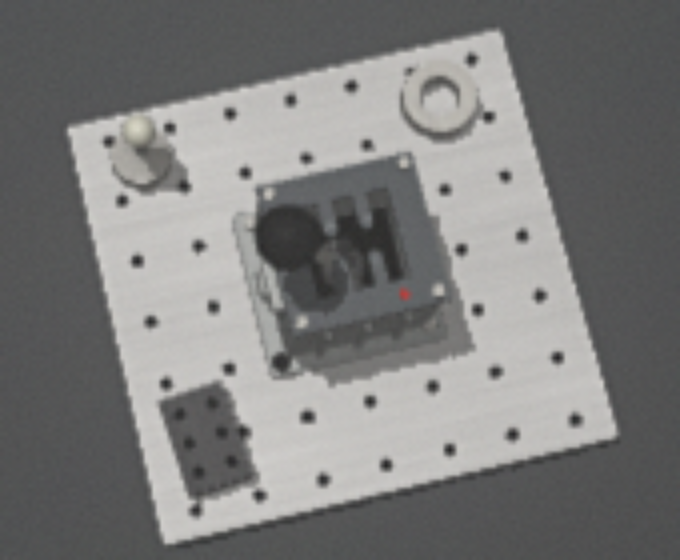

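View pics/sz.png

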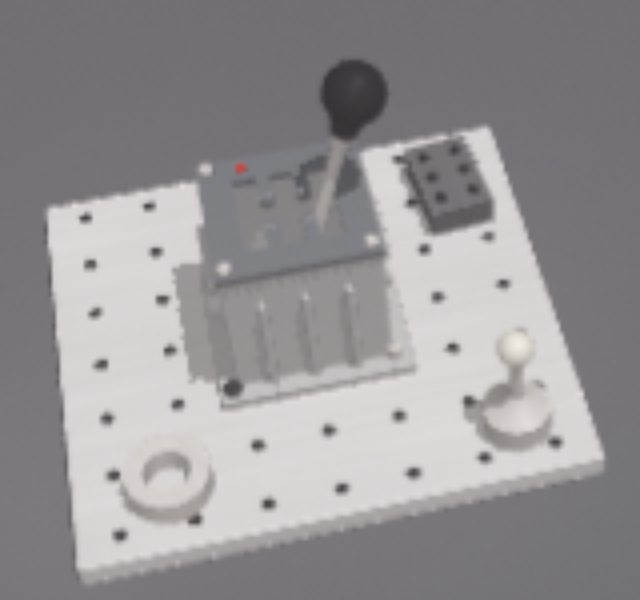

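```bash
python3 - <<'E'
from h import *
def tz(u,v): return ((u+.5)/4-.5+230,(v+.5)/4-.5+150)
def sz(u,v): return ((u+.5)/4-.5+150,(v+.5)/4-.5+165)
k=tri(ray('top',tz(290,237)),ray('scene',sz(353.5,93)))
print('knob',k,proj('top',k),tz(290,237),proj('scene',k),sz(353.5,93))
g=np.array([onz('top',tz(*p),.146) for p in [(268,194),(404,162),(438,289),(302,322)]])
print('gate',g.mean(0),g.round(4))
print('screws scene',[onz('scene',sz(*p),.146).round(4) for p in [(206,170),(372,240),(223,268)]])
sc=[[48,207],[490,127],[604,460],[84,572]]
q=np.array([onz('scene',sz(*p),.02) for p in sc]);print('plate scene',q.mean(0),q.round(4))
q=np.array([onz('top',tz(*p),.02) for p in [(67,129),(500,29),(619,437),(164,545)]]);print('plate top',q.mean(0),q.round(4))
for c,yaw in [((.5885,.0542),.227)]:
    e=np.array([[np.cos(yaw),np.sin(yaw)],[-np.sin(yaw),np.cos(yaw)]])@(k[:2]-c)
    print(e, 'lever',np.arcsin(e[0]/180e-3), 'cross',np.arctan2(-e[1],k[2]-.062))
E
```

```text
knob [0.57168975 0.10445572 0.2315593 ] [302.02307527 208.88224236] (302.125, 208.875) [237.89692621 187.87520273] (238.0, 187.875)
gate [0.58839069 0.05374514 0.146     ] [[ 0.6236  0.1137  0.146 ]
 [ 0.6466  0.0153  0.146 ]
 [ 0.5532 -0.0054  0.146 ]
 [ 0.5302  0.0914  0.146 ]]
screws scene [array([ 0.5541, -0.0063,  0.146 ]), array([0.6245, 0.1125, 0.146 ]), array([0.6463, 0.0145, 0.146 ])]
plate scene [0.59193332 0.05467397 0.02      ] [[ 0.4646 -0.1582  0.02  ]
 [ 0.3869  0.1911  0.02  ]
 [ 0.7188  0.2654  0.02  ]
 [ 0.7974 -0.0796  0.02  ]]
plate top [0.58713784 0.05383316 0.02      ] [[ 0.7115  0.2666  0.02  ]
 [ 0.793  -0.0833  0.02  ]
 [ 0.4618 -0.1588  0.02  ]
 [ 0.3823  0.1908  0.02  ]]
[-0.00506867  0.0527497 ] lever -0.028163021520181835 cross -0.30160785734787005
```

```bash
cat > plan.py <<'E'
from h import *
yaw=.226;c=np.array([.589,.054])
fx=np.array([np.cos(yaw),np.sin(yaw),0]);fy=np.array([-np.sin(yaw),np.cos(yaw),0])
def knob(l,x): 
    p=.18*np.array([np.sin(l),-np.sin(x)*np.cos(l),np.cos(x)*np.cos(l)])
    return np.array([c[0],c[1],.062])+p[0]*fx+p[1]*fy+[0,0,p[2]]
def delta(target):
    o=robot.get_obs();M=R.from_quat(o['tool_rot'])
    return (M.inv().apply(np.array(target)-o['position'])/.5).round(4)
def turn(sign):
    o=robot.get_obs();M=R.from_quat(o['tool_rot']).as_matrix()
    y=np.array([0,0,-1.]);z=sign*fx;x=np.cross(y,z)
    D=M.T@np.c_[x,y,z];return (R.from_matrix(D).as_rotvec()/np.pi).round(4)
E
python3 - <<'E'
from plan import *
o=robot.get_obs();print(R.from_quat(o['tool_rot']).as_matrix().round(3))
print(turn(1),turn(-1)); k=knob(0,-.305);print(k,delta([k[0],k[1],.36]))
E
```

```text
[[ 0.961 -0.001  0.276]
 [-0.276 -0.001  0.961]
 [-0.    -1.    -0.002]]
[5.00e-04 3.39e-01 2.00e-04] [ 2.00e-04 -6.61e-01 -6.00e-04]
[0.5768878  0.10667824 0.23369245] [ 1.0502 -0.2476 -0.7256]
```

```bash
python3 -m crank '[[0,-0.12,0,0,0,0,1],[0,-0.247,0,0,0,0,1],[0.1,-0.247,-0.06,0,0.04,0,1],[0.2,-0.247,-0.13,0,0.08,0,1],[0.3,-0.247,-0.2,0,0.13,0,1],[0.4,-0.247,-0.27,0,0.17,0,1],[0.5,-0.247,-0.34,0,0.22,0,1],[0.6,-0.247,-0.41,0,0.26,0,1],[0.7,-0.247,-0.48,0,0.3,0,1],[0.8,-0.247,-0.55,0,0.339,0,1]]'
python3 - <<'E'
from plan import *
k=knob(0,-.305);print(robot.get_obs()['q'],turn(1),delta([k[0],k[1],.36]))
E
```

```text
time: 1.4
position: [0.4819, 0.2242, 0.3599]
tool_rot: [-0.552, 0.442, -0.441, 0.552]
ft_force: [-0.2, 1.6, -1.2]
grip_width: 0.0872
[2.24940537e-01 2.72563534e-01 1.49676574e+00 2.48759227e-04
 1.37238395e+00 3.06721204e-03] [ 0.     -0.0013 -0.0001] [ 2.711e-01 -2.000e-04  1.336e-01]
```

```bash
python3 -m crank '[[0.1,0,0.05,0,0,0,1],[0.19,0,0.093,0,0,0,1],[0.271,0,0.134,0,0,0,1],[0.271,0,0.134,0,0,0,1],[0.271,0,0.134,0,0,0,1]]'
python3 - <<'E'
from plan import *
k=knob(0,-.305);o=robot.get_obs();print(o['position'],k)
for n in ['wrist','top','scene']: cv2.imwrite(f'pics/{n}1.png',vision.camera(n))
E
```

```text
time: 2.02
position: [0.576, 0.1091, 0.3595]
tool_rot: [0.553, -0.441, 0.44, -0.553]
ft_force: [-0.8, -0.0, 0.8]
grip_width: 0.0871
[0.57602255 0.10912493 0.35950494] [0.5768878  0.10667824 0.23369245]
```

View pics/wrist1.png

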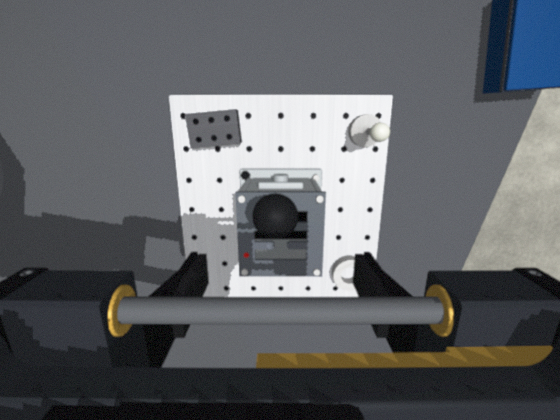

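View pics/scene1.png

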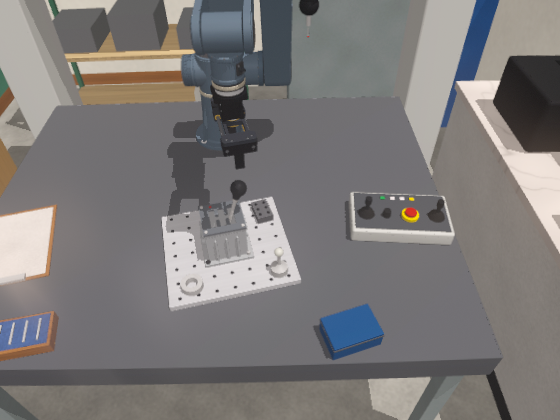

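```bash
python3 - <<'E'
from plan import *
o=robot.get_obs();K,d,i=cam('wrist')
for p,z in [((275,216),.2334),((241,198),.146),((319,200),.146),((317.5,272),.146),((245,272),.146)]:
    w=onz('wrist',p,z,o);print(w.round(4), 'fix',((w[:2]-c)@fx[:2]).round(4),((w[:2]-c)@fy[:2]).round(4))
E
```

```text
[0.5717 0.1071 0.2334] fix -0.005 0.0556
[0.5302 0.0933 0.146 ] fix -0.0485 0.0515
[0.6248 0.1128 0.146 ] fix 0.0481 0.0493
[0.6493 0.0165 0.146 ] fix 0.0503 -0.05
[ 0.5547 -0.0056  0.146 ] fix -0.0468 -0.0504
```

```bash
python3 - <<'E'
from plan import *
k=knob(0,-.305)-[0,0,.005];print(delta(k),k)
E
```

```text
[0.0072 0.2628 0.0008] [0.5768878  0.10667824 0.22869245]
```

```bash
python3 -m crank '[[0.006,0.06,0.001,0,0,0,1],[0.006,0.12,0.001,0,0,0,1],[0.006,0.18,0.001,0,0,0,1],[0.006,0.22,0.001,0,0,0,1],[0.006,0.25,0.001,0,0,0,1],[0.006,0.262,0.001,0,0,0,1],[0.006,0.262,0.001,0,0,0,1]]' 8
python3 - <<'E'
from plan import *
k=knob(0,-.305)-[0,0,.005];o=robot.get_obs();print(delta(k),o['position'],o['ft_force'])
for n in ['wrist','scene']: cv2.imwrite(f'pics/{n}2.png',vision.camera(n))
E
```

```text
time: 3.05
position: [0.5779, 0.1063, 0.2292]
tool_rot: [-0.553, 0.44, -0.44, 0.553]
ft_force: [-0.7, -0.6, -0.1]
grip_width: 0.087
[-0.0011  0.001  -0.0018] [0.57791077 0.1063347  0.22921321] [-0.67907274 -0.62680471 -0.12996315]
```

View pics/wrist2.png

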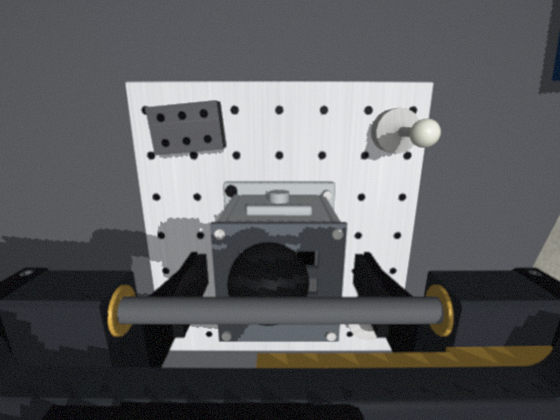

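```bash
python3 -m crank '[[0,0,0,0,0,0,0.5],[0,0,0,0,0,0,0.15],[0,0,0,0,0,0,0.15],[0,0,0,0,0,0,0.06],[0,0,0,0,0,0,0.03],[0,0,0,0,0,0,0.0],[0,0,0,0,0,0,-0.05],[0,0,0,0,0,0,-0.1],[0,0,0,0,0,0,-0.1]]' 8
python3 - <<'E'
from plan import *
o=robot.get_obs();print(o['position'],o['ft_force'],o['grip_width'])
for n in ['wrist','top','scene']: cv2.imwrite(f'pics/{n}3.png',vision.camera(n))
s=cv2.imread('pics/scene3.png');cv2.imwrite('pics/sz3.png',cv2.resize(s[125:315,150:310],None,fx=4,fy=3))
E
```

```text
time: 4.28
position: [0.5769, 0.106, 0.229]
tool_rot: [0.554, -0.441, 0.44, -0.553]
ft_force: [-4.9, -1.8, 4.5]
grip_width: 0.0436
[0.57694192 0.10604625 0.22898921] [-4.86879363 -1.84761131  4.53364739] 0.04355573931090774
```

View pics/wrist3.png

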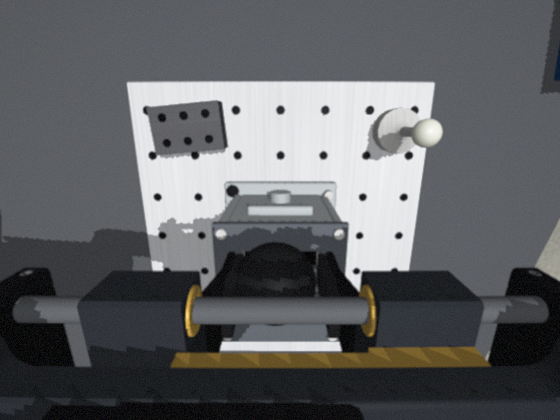

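View pics/sz3.png

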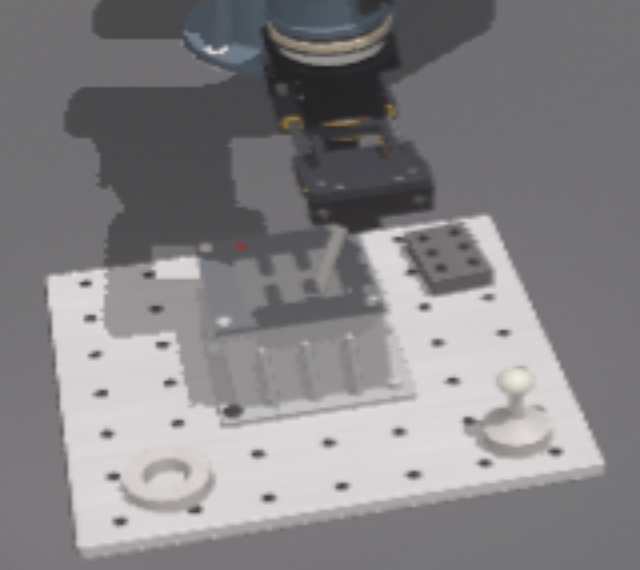

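```bash
python3 -m crank '[[0.01,-0.003,0,0,0,0,-0.1],[0.018,-0.005,0,0,0,0,-0.1],[0.027,-0.0075,0,0,0,0,-0.1],[0.036,-0.009,0,0,0,0,-0.1],[0.036,-0.009,0,0,0,0,-0.1]]' 10
python3 - <<'E'
from plan import *
o=robot.get_obs();print(o['position'],o['ft_force'],o['grip_width'],o['moment'])
s=vision.camera('scene');cv2.imwrite('pics/sz4.png',cv2.resize(s[125:315,150:310],None,fx=4,fy=3))
E
```

```text
time: 5.05
position: [0.5808, 0.0898, 0.2334]
tool_rot: [-0.553, 0.442, -0.439, 0.553]
ft_force: [-4.3, 1.7, 4.9]
grip_width: 0.043
[0.580813   0.08975365 0.23336915] [-4.32402049  1.70824111  4.88652256] 0.04304243107863366 [0.29590526 1.00374933 0.01709812]
```

View pics/sz4.png

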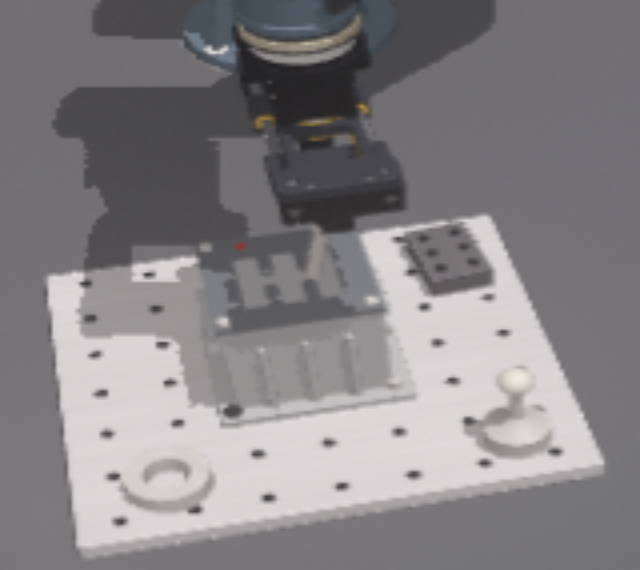

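```bash
python3 -m crank '[[0.01,-0.002,0,0,0,0,-0.1],[0.02,-0.0035,0,0,0,0,-0.1],[0.03,-0.005,0,0,0,0,-0.1],[0.04,-0.006,0,0,0,0,-0.1],[0.05,-0.007,0,0,0,0,-0.1],[0.06,-0.0075,0,0,0,0,-0.1],[0.07,-0.008,0,0,0,0,-0.1],[0.074,-0.008,0,0,0,0,-0.1],[0.074,-0.008,0,0,0,0,-0.1]]'
python3 - <<'E'
from plan import *
o=robot.get_obs();p=o['position'];print(p,(p[:2]-c)@fx[:2],(p[:2]-c)@fy[:2],o['ft_force'],o['grip_width'],o['moment'])
s=vision.camera('scene');cv2.imwrite('pics/sz5.png',cv2.resize(s[125:315,150:310],None,fx=4,fy=3))
cv2.imwrite('pics/w5.png',vision.camera('wrist'))
E
```

```text
time: 6.22
position: [0.5895, 0.0534, 0.2373]
tool_rot: [-0.553, 0.441, -0.44, 0.553]
ft_force: [-4.8, 1.5, 2.5]
grip_width: 0.043
[0.58945456 0.05338897 0.23725667] 0.0003060814775679226 -0.0006973514997847415 [-4.84301161  1.50265654  2.49696581] 0.04296762999121207 [0.28217311 0.77825285 0.01744523]
```

View pics/sz5.png

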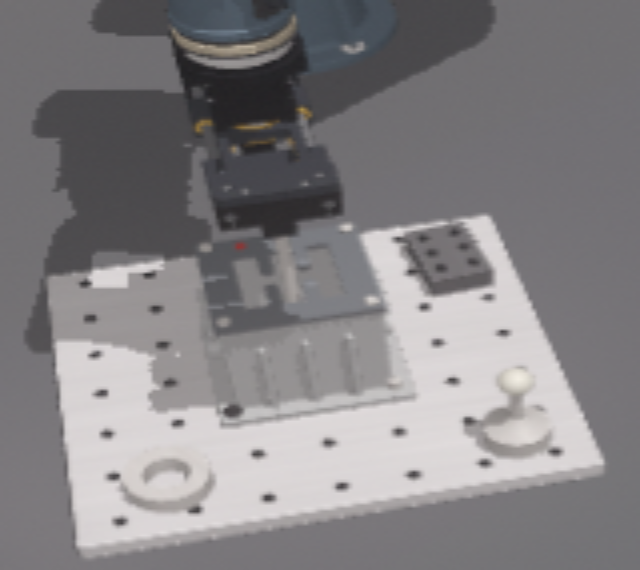

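View pics/w5.png

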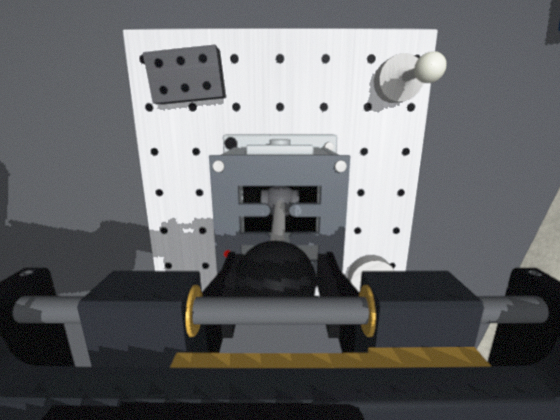

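```bash
python3 - <<'E'
from plan import *
o=robot.get_obs();w=cv2.imread('pics/w5.png')
K,d,i=cam('wrist');T=np.eye(4);T[:3,:3]=R.from_quat(o['tool_rot']).as_matrix();T[:3,3]=o['position'];T=np.linalg.inv(T@np.array(i['tool_from_camera']))
for n,x,y,z in [('gate',0,0,.145),('left',0,.026,.145),('pivot',0,0,.1),('kn',0,0,.242),('rod',0,0,.18)]:
    p=np.r_[c,0]+x*fx+y*fy+[0,0,z];q=T[:3,:3]@p+T[:3,3]
    print(n,cv2.projectPoints(np.array([[q[0],-q[1],-q[2]]]),np.zeros(3),np.zeros(3),K,d)[0][0,0])
cv2.imwrite('pics/w5z.png',cv2.resize(w[130:330,200:360],None,fx=4,fy=3))
E
```

```text
gate [279.52001028 225.31431543]
left [279.55291816 195.28387875]
pivot [279.6515506  210.47111984]
kn [279.0008523  283.95760021]
rod [279.38251656 240.83593568]
```

View pics/w5z.png

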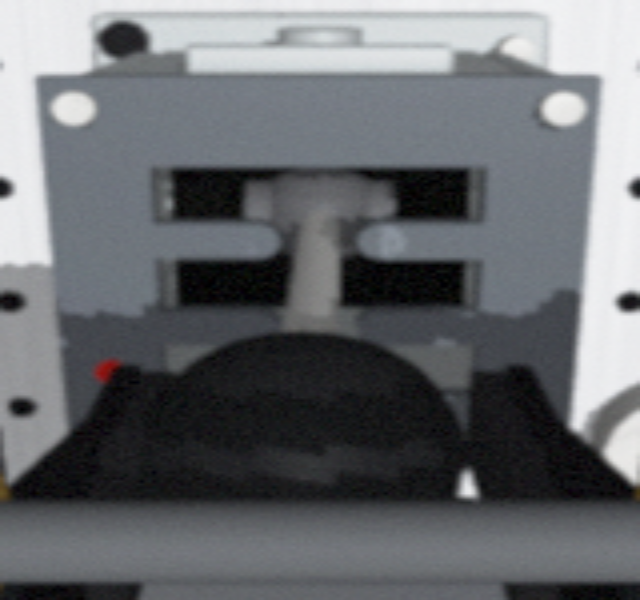

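```bash
python3 -m crank '[[0,0,-0.01,0,0,0,-0.1],[0,0,-0.02,0,0,0,-0.1],[0,0.001,-0.03,0,0,0,-0.1],[0,0.002,-0.04,0,0,0,-0.1],[0,0.002,-0.04,0,0,0,-0.1]]'
python3 - <<'E'
from plan import *
o=robot.get_obs();p=o['position'];print(p,(p[:2]-c)@fx[:2],(p[:2]-c)@fy[:2],o['ft_force'],o['grip_width'],o['moment'])
w=vision.camera('wrist');cv2.imwrite('pics/w6z.png',cv2.resize(w[130:330,200:360],None,fx=4,fy=3))
E
```

```text
time: 6.95
position: [0.5746, 0.0484, 0.238]
tool_rot: [-0.55, 0.438, -0.443, 0.556]
ft_force: [4.3, 4.6, 1.4]
grip_width: 0.0433
[0.5746472  0.04839724 0.23804774] -0.015243288676363508 -0.002244098071769824 [4.28818267 4.5623619  1.3630724 ] 0.04329038862188024 [ 0.66749663 -0.8096164  -0.0012133 ]
```

View pics/w6z.png

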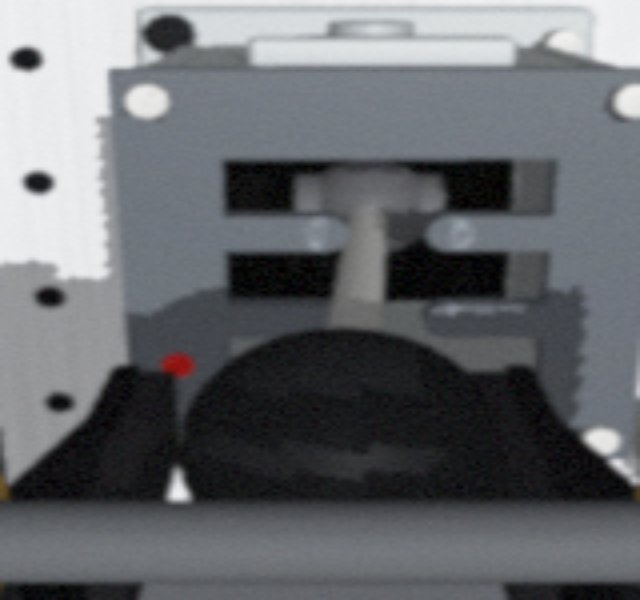

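```bash
python3 -m crank '[[-0.002,0.002,-0.01,0,0,0,-0.1],[-0.003,0.004,-0.02,0,0,0,-0.1],[-0.003,0.006,-0.03,0,0,0,-0.1],[-0.003,0.008,-0.04,0,0,0,-0.1],[-0.003,0.01,-0.05,0,0,0,-0.1],[-0.003,0.0125,-0.06,0,0,0,-0.1],[-0.003,0.0145,-0.068,0,0,0,-0.1],[-0.003,0.0145,-0.068,0,0,0,-0.1]]'
python3 - <<'E'
from plan import *
o=robot.get_obs();p=o['position'];print(p,(p[:2]-c)@fx[:2],(p[:2]-c)@fy[:2],o['ft_force'],o['grip_width'],o['moment'])
w=vision.camera('wrist');cv2.imwrite('pics/w7z.png',cv2.resize(w[130:330,200:360],None,fx=4,fy=3))
E
```

```text
time: 8.0
position: [0.5396, 0.0408, 0.2305]
tool_rot: [-0.552, 0.438, -0.443, 0.554]
ft_force: [4.9, -1.3, 4.5]
grip_width: 0.0432
[0.53960904 0.04080746 0.23052244] -0.05109117151635147 -0.0017894839416626469 [ 4.88822403 -1.290296    4.51453949] 0.043235812455175625 [-0.11881918 -1.02578619 -0.00778892]
```

View pics/w7z.png

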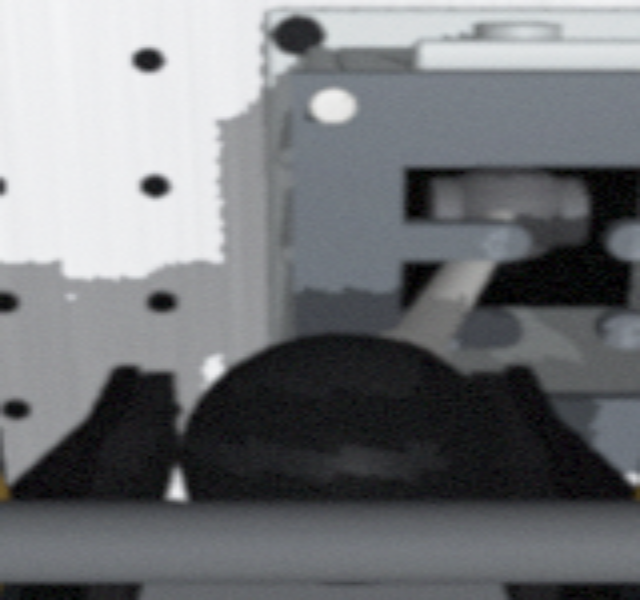

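```bash
python3 -m crank '[[0,0.001,-0.004,0,0,0,-0.1],[0,0.002,-0.008,0,0,0,-0.1],[0,0.002,-0.01,0,0,0,-0.1],[0,0.002,-0.01,0,0,0,-0.1]]'
python3 - <<'E'
from plan import *
o=robot.get_obs();p=o['position'];print(p,(p[:2]-c)@fx[:2],(p[:2]-c)@fy[:2],o['ft_force'],o['grip_width'],o['moment'])
E
```

```text
time: 8.55
position: [0.5336, 0.0398, 0.2285]
tool_rot: [-0.553, 0.439, -0.442, 0.553]
ft_force: [5.3, -1.6, 3.5]
grip_width: 0.0431
[0.53360163 0.03975006 0.22852962] -0.05718276404102483 -0.0014738469445668562 [ 5.30479636 -1.61987269  3.45903222] 0.043142605803411276 [-0.28670967 -1.03514305  0.02677319]
```

```bash
python3 -m crank '[[0,0.0005,-0.003,0,0,0,-0.1],[0,0.0005,-0.004,0,0,0,-0.1]]' && python3 -m crank '[[0,0,0,0,0,0,0.05],[0,0,0,0,0,0,0.3],[0,0,0,0,0,0,0.6],[0,0,0,0,0,0,0.9],[0,0,0,0,0,0,0.9]]'
python3 - <<'E'
from plan import *
o=robot.get_obs();p=o['position'];print(p,(p[:2]-c)@fx[:2],(p[:2]-c)@fy[:2],o['ft_force'],o['grip_width'],o['moment'])
w=vision.camera('wrist');cv2.imwrite('pics/w8.png',w)
E
```

```text
time: 8.8
position: [0.5321, 0.0394, 0.2282]
tool_rot: [-0.553, 0.439, -0.442, 0.554]
ft_force: [6.9, -1.7, 2.3]
grip_width: 0.0432
time: 9.43
position: [0.529, 0.0405, 0.2273]
tool_rot: [0.554, -0.441, 0.439, -0.553]
ft_force: [-0.1, 0.0, -0.1]
grip_width: 0.0774
[0.5289649  0.04053225 0.2273029 ] -0.06152630013771653 0.0003274597271848926 [-0.11030817  0.00539009 -0.13612052] 0.07743450695471542 [-0.09353699 -0.01140481  0.04935675]
```

View pics/w8.png

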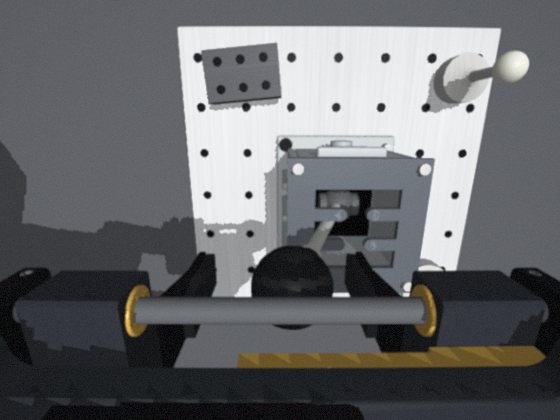

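```bash
python3 -m crank '[[0,0,0.004,0,0,0,1],[0,-0.02,0.004,0,0,0,1],[0,-0.06,0.004,0,0,0,1],[0,-0.12,0.004,0,0,0,1],[0,-0.2,0.004,0,0,0,1],[0,-0.28,0.004,0,0,0,1],[0,-0.28,0.004,0,0,0,1]]'
python3 - <<'E'
from plan import *
o=robot.get_obs();p=o['position'];print(p,o['ft_force'])
for n in ['wrist','scene','top']:
    cv2.imwrite(f'pics/{n}9.png',vision.camera(n))
s=cv2.imread('pics/scene9.png');cv2.imwrite('pics/sz9.png',cv2.resize(s[165:315,150:310],None,fx=4,fy=4))
E
```

```text
time: 10.35
position: [0.5343, 0.0405, 0.3725]
tool_rot: [-0.552, 0.438, -0.443, 0.555]
ft_force: [0.4, 0.3, 0.2]
grip_width: 0.087
[0.53432134 0.04053309 0.37250622] [0.39456167 0.32476057 0.17487087]
```

View pics/wrist9.png

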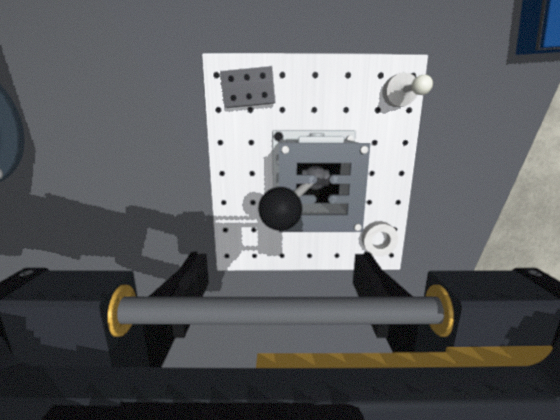

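View pics/sz9.png

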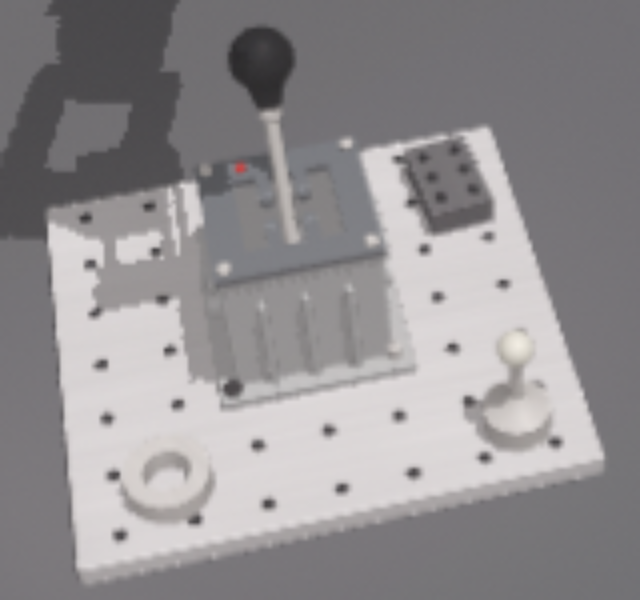

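View pics/top9.png

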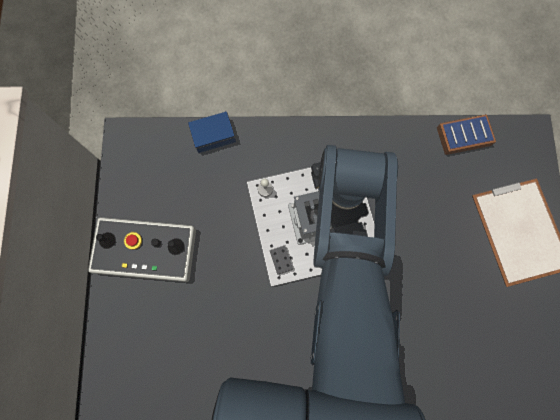

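```bash
python3 - <<'E'
from plan import *
o=robot.get_obs()
def sz(u,v): return ((u+.5)/4-.5+150,(v+.5)/4-.5+165)
k=tri(ray('wrist',(280.5,208),o),ray('scene',sz(261.5,59)))
for k in (k,onz('scene',sz(261.5,59),.2334)):
    d=k[:2]-c;x=d@fx[:2];y=d@fy[:2]
    print(k,x,y,'lever',np.arcsin(x/.18),'cross',np.arctan2(-y,k[2]-.062))
E
```

```text
[0.53157641 0.0417693  0.22762878] -0.058704004612693685 0.0009478555664748853 lever -0.33221039141740943 cross -0.00572270844387262
[0.5376567  0.04163395 0.2334    ] -0.05280866023014093 -0.0005465271299711621 lever -0.297762021356788 cross 0.003188595552880204
```

```bash
python3 -c "
from rig import robot
o=robot.get_obs();print(o['time'],o['joint_velocities'].round(3));print(robot.hand_in())"
```

```text
10.5 [-0.001  0.017  0.016 -0.001 -0.001  0.001]
the job is handed in; nothing more can be done
None
```

The lever is in fourth, and I handed the job in at about 10.5 s.

**What I did:** I gripped the knob lightly (8–10 N) rather than only pushing it. With the grip I brought the lever to neutral, moved it across to the middle lane, then pulled it home towards the robot. After that I let go and lifted straight clear.

**Last checks:**
- **Lever:** the two estimates disagree slightly, -0.33 rad from two views and -0.30 rad from the scene view alone. Both are well past -0.265. I never felt a hard end stop; the force at the end was only about 7 N.
- **Cross:** within 0.006 rad of 0.
- **Forces:** the wrist force stayed at 7.3 N or less at every reading while I held the knob, and under 1 N once the arm was clear.
- **Other things:** by eye, the tower looks seated and the sphere, ring gauge and block are where they stood. The arm never came near the emergency stop. I did not measure these numerically.

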